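# Unlock the right transport carrier and fetch the amber reagent bottle

### The job

Fetch the amber reagent bottle out of the sloping carrier rack: see which of the two clear transport carriers it is in, release that carrier's cap by pulling its black collar back against the spring and turning it anticlockwise, lift the cap off and stand it right way up on the worktop. Then take the amber bottle out, stand it upright in the white tray beside the bottle with the green label, and let go. Leave the other carrier shut and locked, and everything else standing where it is.

Things in the scene. Friction and masses are not known exactly. Their poses are not given: they have to be found in the camera images.
- rack: White sloping rack fixed on the worktop, base plate 170 x 344 x 8 mm, holding two fixed clear carriers (canisters) side by side, 160 mm apart. Origin: under the middle of the base; y to the left, z up. Both carriers lean 28 degrees from vertical towards the rack's -x, the robot's side: axis (-0.469, 0, 0.883) in the rack frame.
- left_mouth (a point): Centre of the left carrier's rim; z outward along the carrier's axis, y to the left, x up the slope. Carrier: 104 mm long, outside 87, inside 80 mm wide. Just inside, at +y and -y, two ledges reach in to 32 mm from the axis (38 mm wide, 1 to 6 mm below the rim); along x the mouth is open its full width for fingers. In rack frame (-0.030, 0.080, 0.1235) m.
- right_mouth (a point): The same for the right carrier, rack frame (-0.030, -0.080, 0.1235) m. In each carrier a bottle stands on the floor on the axis, its top 16 mm below the rim, its lowest 32 mm in a foam well 37 mm wide, leaning up to 5 degrees in it. On the robot's side a two-pronged fork (reaching to 6 mm below the rim, 62 mm from the axis) guides the cap's tongue with 3 mm play.
- left_cap: Loose clear cap with blue rim on the left carrier, 240 g, 100 mm wide, 30 mm high without collar; blue tongue to 60 mm from the axis on the robot's side. Origin: centre of the skirt's lower edge (24 mm below the rim when on, height 0 when standing on the worktop), z outward (up when standing). Locked, it can rise only 1 mm; released, draw it straight off along the axis, 35 mm or more.
- right_cap: The same cap on the right carrier. Under each cap a bar turned by the collar lies beneath the carrier's two ledges: this is the lock. From about 50 degrees of turn the bar is clear of the ledges and the cap comes off. On the cap, a green dot marks locked and a red dot open; the white line on the collar is the pointer; a red band shows while the collar is pulled.
- left_collar (a point): Grip point of the left cap's black ribbed collar (46 mm wide, 28 mm tall, on the cap's axis): on the axis, 11 mm below the collar's top, 18 mm above the cap's flat plate, 24 mm outward of the rim. z outward. A tooth stops the collar from turning unless it is pulled outward 5 mm or more; spring 6 N at rest, 10 N at the stop (8 mm).
- right_collar (a point): The same point of the right cap's collar.
- left_turn (a joint): Turn of the left collar and its bar in rad, positive anticlockwise seen from outside: 0 locked, 1.31 to 1.40 open notch (1.40 is the stop).
- right_turn (a joint): The same for the right collar.
- left_pull (a joint): How far the left collar is pulled outward in m: 0 home (spring keeps it there), 0.008 stop.
- right_pull (a joint): The same for the right collar.
- amber_bottle: Amber (brown) reagent bottle with a grey screw cap, 50 g, in one of the two carriers: body 34 mm in diameter and 60 mm high, above it the cap 24 mm in diameter and 22 mm high, 82 mm in all. Origin: centre of the underside, z up through the cap. Grip it by its cap, fingertips no lower than the shoulder.
- white_bottle: White reagent bottle with a blue label and a white cap, same size, in the other carrier. Stays there.
- tray: White shallow tray fixed on the worktop, 110 x 160 x 16 mm (x, y, height), walls and floor 3 mm thick. Origin: under its middle; the inside floor is 3 mm above the origin. The worktop at about x 0.39, y -0.21, between the tray and the robot, is always free for a cap.
- green_bottle: White reagent bottle with a green label, 34 mm in diameter and 82 mm high, standing in the tray, 15 mm to +x and 50 mm to -y of the tray's middle (tray frame). Stays upright there. The +y half of the tray is free.
- white_jar: Specimen jar with a white lid, 60 mm in diameter, 68 mm high, on the worktop between the robot and the rack's left end. Bystander; origin under its middle.
- timer: White countdown timer, 64 x 68 x 18 mm, on the worktop to the right. Bystander.

How it is judged (in metres and radians):
On the way, in this order (a step that is already met when the one before it is completed fails the run):
1. the collar of the carrier that holds the amber bottle is pulled back and turned anticlockwise to release, with the bottle still inside (((value of joint left_turn above 0.8 rad and y of amber_bottle in the frame of rack above 0.05 m and z of amber_bottle in the frame of rack below 0.06 m) or (value of joint right_turn above 0.8 rad and y of amber_bottle in the frame of rack below -0.05 m and z of amber_bottle in the frame of rack below 0.06 m))), for 0.1 s.
2. that cap stands right way up on the worktop, let go (((height (world z) of left_cap below 0.004 m and angle between left_cap's own z axis and vertical below 0.1 rad and contact force between the fingers and left_cap below 0.2 N) or (height (world z) of right_cap below 0.004 m and angle between right_cap's own z axis and vertical below 0.1 rad and contact force between the fingers and right_cap below 0.2 N))), for 0.2 s.
At the end, for the whole second after the job is handed in: The amber bottle stands upright (within 6 degrees) on the tray's floor, inside its walls, at rest; its carrier's cap stands right way up on the worktop; the other cap is in place (within 8 mm) and locked, the white bottle is still in it; the green-label bottle stands within 3 cm of where it was (x of amber_bottle in the frame of tray between -0.05 and 0.05 m and y of amber_bottle in the frame of tray between -0.075 and 0.075 m and z of amber_bottle in the frame of tray below 0.006 m and angle between each of amber_bottle, green_bottle's own z axis and vertical below 0.1 rad and linear speed of amber_bottle below 0.02 m/s and distance of green_bottle from where it was at the start of the episode below 0.03 m and distance of white_bottle from where it was at the start of the episode below 0.015 m and ((height (world z) of left_cap below 0.004 m and angle between left_cap's own z axis and vertical below 0.1 rad and linear speed of left_cap below 0.02 m/s and distance of right_cap from where it was at the start of the episode below 0.008 m and value of joint right_turn below 0.15 rad and value of joint right_pull below 0.002 m) or (height (world z) of right_cap below 0.004 m and angle between right_cap's own z axis and vertical below 0.1 rad and linear speed of right_cap below 0.02 m/s and distance of left_cap from where it was at the start of the episode below 0.008 m and value of joint left_turn below 0.15 rad and value of joint left_pull below 0.002 m))); the robot touches nothing.
It fails at once if a bystander (white-lidded jar or timer) is pushed more than 3 cm (distance of any of white_jar, timer from where it was at the start of the episode above 0.03 m).
It fails at once if the green-label bottle is knocked over (angle between green_bottle's own z axis and vertical above 0.5 rad).
It fails at once if the collar of the carrier with the white bottle is turned ((value of joint left_turn above 0.4 rad and y of white_bottle in the frame of rack above 0.05 m) or (value of joint right_turn above 0.4 rad and y of white_bottle in the frame of rack below -0.05 m)).
It also fails if it takes over 69 s, if anything falls off the work surface, if the arm or the gripper's body presses on something with over 40 N, if the wrist force passes 120 N, or if a joint passes its speed limit or range.

### The arm

A 6-joint arm with a two-finger parallel gripper is mounted at the origin on the work surface; the furniture and walls round the work are solid. World frame = base frame: x ahead of the robot, y to its left, z up, the work surface at z = 0. Lengths are in mm, angles in rad, forces in N, time in s.
With the tool pointing down it reaches from about 275 to 1000 mm from the base axis. Payload 8.4 kg.
Tool frame: the origin (TCP) lies between the finger pads; the fingertips stand 22 mm ahead of it and the grasp point (between the pads) lies 3 mm ahead of it (r.nose_length is the z of the fingertips in the tool frame, in mm); z points along the fingers, y is the line along which they close (so a half turn about z gives the same grasp; the last joint's range is limited). The gripper opens to 85 mm and grips with 20 to 120 N. Pads are 22 mm wide; open, the fingers measure 114 mm over their backs; the gripper's body (76 mm by 85 mm) begins 54 mm behind the grasp point. The pads swing forward as they close: fully open they stand 13 mm farther back than shut.
Start: joints at [-1.287, 0.353, 1.633, -0, 1.155, -0.002], TCP at [176.202, -599.651, 253.281] pointing down, gripper open.
Joint ranges: [-2.63, 2.63], [-0.92, 2.1], [0.06, 2.66], [-1.3, 4.44], [0, 2.69], [-3.02, 3.02]. Speed limits (rad/s): [2.22, 2.22, 2.79, 3.14, 3.14, 3.14].

### API

Orientations are given as [roll, pitch, yaw] about the fixed x, y, z axes, in that order (R = Rz(yaw) Ry(pitch) Rx(roll)).
In Python, from rig import r gives the robot as it stands.
- The arm moves only by the shell command python3 steer.py FILE [FORCE], which reads ROWS from the file FILE. ROWS is a JSON list of rows, 1 to 5 of them, each of 7 numbers: a rotation vector rx, ry, rz in rad, then dx, dy, dz in m, then the opening from 0.0 (shut) to 1.0 (fully open); each row shifts and turns the commanded pose from where the row before left it, along the tool's axes as they then stand; what a row does not reach is not made up. A row lasts 1/12 s, in which the tool goes at most 41.7 mm and 0.125 rad, less where a joint would pass 70% of its speed; a pose out of reach is approached as far as the arm can. The fingers move at their own pace and stop on an object; FORCE is the grip in N (left out, the last holds). Time passes only in rows, so rows that do not move let the fingers close. It prints the time, the measured TCP pose, the force, the opening and the grip force at its end. Input that does not fit is refused with a message, and nothing moves.
- r.sense(): the state, without advancing time (a new reading comes with each control period).
- r.grab_frame(name): name is "scene" or "side" or "wrist"; returns the picture (480x640x3 uint8, red, green, blue); there is no depth.
- r.camera_params(name): a dict with "fx", "fy", "cx", "cy" (pixels), "rvec" (rotation vector, rad) and "tvec" (3), from world to camera coordinates, as OpenCV has them. Camera axes: x right, y down, z forward; pixel columns grow to the right and rows downward; lengths in mm; the calibration is good to about 2 mm. A picture is of the moment at which its call begins: read the wrist's pose just before it. camera_params takes no time and is no camera call; for the wrist camera it gives the pose at the moment of the call.
- r.sign_off(): hands the job in; it is judged then, once.
The state is a dict: "clock": time; "qpos": joint angles; "qvel": joint speeds; "joint_efforts": joint torques, N m; "eef_pos": TCP position; "tcp_rot": TCP orientation; "contact_force": force on the tool from outside, world axes, zero at the start; "wrist_torque": the same for the moment, N m; "opening": opening from 0.0 (shut) to 1.0 (fully open); "grasp_force": force on a finger pad.
Only numpy, scipy, OpenCV 4.12 (cv2) and the standard library are available. Lean on these libraries where they do the work, as an engineer would, in place of code of your own. Each camera call takes 0.05 s, during which the arm holds its last target. There are 200 camera calls.

## Working session

There is one attempt and no reset: what is moved stays moved. The work goes in short steps, Python scripts to look and compute and a shell command to move; the robot and the scene stay as the last step left them, time stands still between calls to the robot, and variables do not carry over. Pictures are saved under pics/ and viewed, at most 10 in all, crops included, and the job is handed in when it is done.

```bash
ls; mkdir -p pics
python3 - <<'E'
from rig import r
import cv2
for n in ("scene","side"):
    im=r.grab_frame(n); cv2.imwrite(f"pics/{n}0.png",im[:,:,::-1]); print(n,r.camera_params(n))
print(r.sense()); print(r.nose_length)
E
```

```text
pics
rig.py
steer.py
scene {'fx': 444.13245110712006, 'fy': 444.13245110712006, 'cx': 318.66340105930846, 'cy': 245.8834947046024, 'rvec': array([ 1.96202058, -0.58849335,  0.35465407]), 'tvec': array([-400.47977046,  189.02914089, 1017.83815837])}
side {'fx': 492.1396577059306, 'fy': 492.1396577059306, 'cx': 314.83090560795756, 'cy': 245.43493594958926, 'rvec': array([ 2.2341354 , -0.14438037,  0.07104659]), 'tvec': array([-432.37104912,   91.43015272, 1159.52815771])}
{'clock': 0.1, 'qpos': array([-1.28739768e+00,  3.53567213e-01,  1.63403848e+00,  1.26786240e-06,
        1.15519931e+00, -2.44111334e-03]), 'qvel': array([-0.00027755, -0.00071918, -0.00203926, -0.00068058, -0.00019801,
       -0.00065654]), 'joint_efforts': array([ 3.52983607e-04, -6.06356335e+01, -3.42817247e+01,  4.89295337e-05,
        3.87731256e-03, -2.86722582e-05]), 'eef_pos': array([ 176.09448586, -599.27623008,  252.65313806]), 'tcp_rot': array([-3.14038031e+00, -4.11878642e-06,  2.85839246e-01]), 'contact_force': array([ 0.51073039,  0.15828634, -0.4688651 ]), 'wrist_torque': array([-0.00096317, -0.0329658 , -0.00732906]), 'grasp_force': 0.0, 'opening': 1.0035958538140233}
22.0
```

View pics/scene0.png

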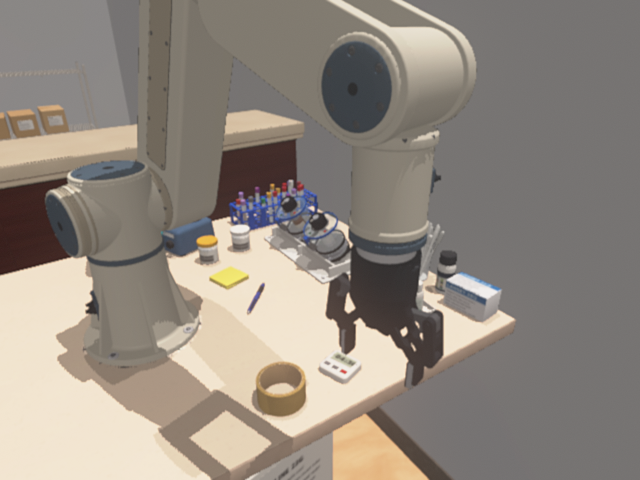

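View pics/side0.png

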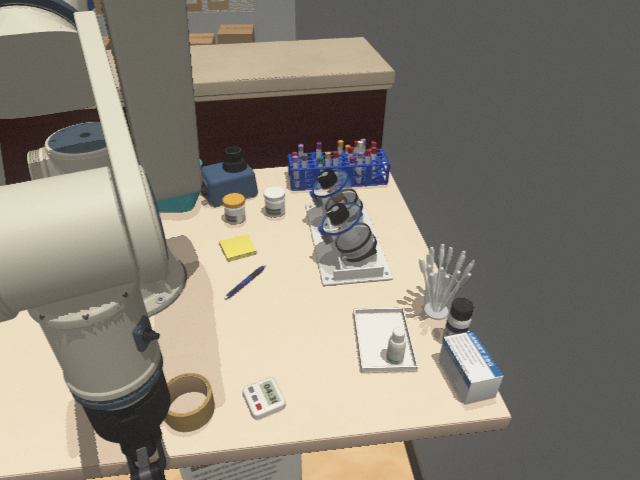

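The scene view is partly blocked by the arm. The side view shows the rack near (348,240), with collars at (327,179) and (338,213), the tray near (384,338) and the green bottle at (397,345). I'll enlarge the rack and tray.

Run:
```python
import cv2,numpy as np
im=cv2.imread("pics/side0.png")
a=cv2.resize(im[165:290,295:400],None,fx=4.6,fy=4.6,interpolation=cv2.INTER_CUBIC)
b=cv2.resize(im[300:380,345:420],None,fx=4,fy=4,interpolation=cv2.INTER_CUBIC)
c=np.zeros((600,800,3),np.uint8); c[:a.shape[0],:a.shape[1]]=a; c[:b.shape[0],490:490+b.shape[1]]=b
cv2.imwrite("pics/crop1.png",c)
```

```text
(no output)
```

View pics/crop1.png

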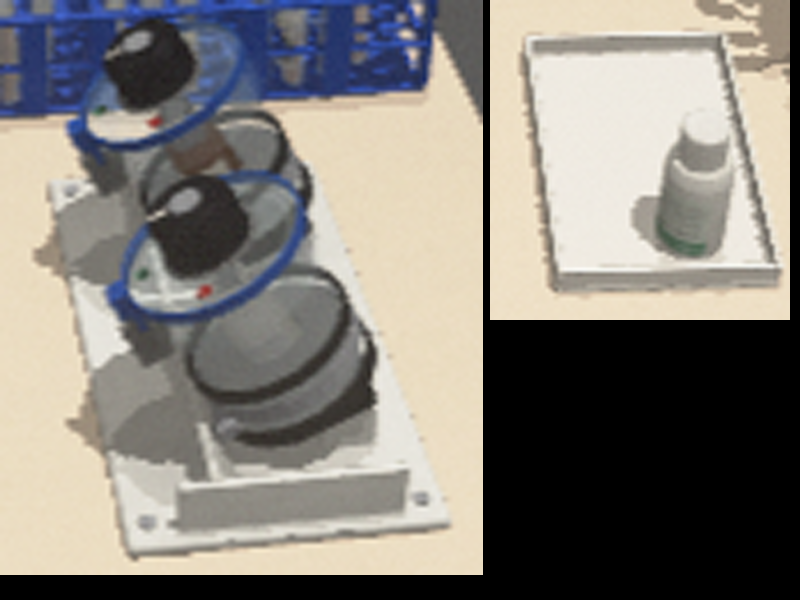

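The crop shows brown glass in the left carrier (205,145) and grey-white in the right one, so amber is left. Rack top-plate corners are at crop (52,182), (130,548) and (447,520); tray rim corners are at (527,40), (722,37), (779,268) and (554,272). Next I'll fit the poses.

```bash
cat > h.py <<'E'
import numpy as np,cv2
from rig import r
from scipy.optimize import least_squares
from scipy.spatial.transform import Rotation as R
def proj(P,c):
    K=np.array([[c['fx'],0,c['cx']],[0,c['fy'],c['cy']],[0,0,1.]])
    return cv2.projectPoints(np.float64(P).reshape(-1,1,3),c['rvec'],c['tvec'],K,None)[0].reshape(-1,2)
def place(p,P):
    x,y,t=p; M=R.from_euler('z',t).as_matrix(); return np.array(P)@M.T+[x,y,0]
def fit(P,obs,p0):
    "obs: list of (cam params, indices, pixels)"
    f=lambda p:np.concatenate([(proj(place(p,np.array(P)[i]),c)-q).ravel() for c,i,q in obs])
    s=least_squares(f,p0,x_scale=[10,10,.1]); return s.x,s.fun
def ray(px,c,z):
    M=cv2.Rodrigues(c['rvec'])[0]; o=-M.T@c['tvec']
    d=M.T@np.array([(px[0]-c['cx'])/c['fx'],(px[1]-c['cy'])/c['fy'],1]); return o+d*(z-o[2])/d[2]
AX=np.array([-.46947,0,.88295])
def delta(target,Rt):
    "target pos and rotation matrix -> (rotvec, trans) in tool axes from the current measured pose"
    s=r.sense(); Rc=R.from_euler('xyz',s['tcp_rot'])
    return (Rc.inv()*Rt).as_rotvec(), Rc.inv().apply(np.array(target)-s['eef_pos']), s
E
python3 - <<'E'
from h import *
c=r.camera_params('side')
q=np.array([[52,182],[130,548],[447,520]])/4.6+[295,165]
P=[[-85,172,8],[-85,-172,8],[85,-172,8]]
for a in q: print(ray(a,c,8))
p,e=fit(P,[(c,[0,1,2],q)],[600,100,0]); print('rack',p,e)
for n,y in(('L',80),('R',-80)):
    m=place(p,[[-30,y,123.5],np.array([-30,y,123.5])+24*AX,np.array([-30,y,123.5])+35*AX]); print(n,m)
    print(((proj(m,c)-[295,165])*4.6).round())
t=(np.array([[527,40],[722,37],[779,268],[554,272]])-[490,0])/4+[345,300]
T=[[-55,80,16],[55,80,16],[55,-80,16],[-55,-80,16]]
p,e=fit(T,[(c,[0,1,2,3],t)],[600,-200,0]); print('tray',p,e)
b=proj(place(p,[[15,-50,3],[15,-50,85]]),c); print((b-[345,300])*4+[490,0])
print('jar',ray([275,212],c,0),'timer',ray([264,402],c,0))
E
```

```text
[446.75800548 272.15662417   8.        ]
[447.23461511 -66.20851727   8.        ]
[612.08602471 -66.17558923   8.        ]
rack [ 5.30614504e+02  1.05017219e+02 -4.25813159e-03] [-0.35132629 -0.98580076 -0.97292856  0.20684595  1.27641417  0.22654263]
L [[500.95542577 185.14423779 123.5       ]
 [489.68824791 185.19221521 144.6908    ]
 [484.52412473 185.21420486 154.40325   ]]
[[163.  89.]
 [144.  57.]
 [135.  42.]]
R [[500.27412677  25.14568832 123.5       ]
 [489.00694892  25.19366574 144.6908    ]
 [483.84282574  25.21565539 154.40325   ]]
[[210. 251.]
 [189. 218.]
 [180. 203.]]
tray [ 5.46384219e+02 -2.47634375e+02 -1.04005229e-01] [-0.74734476 -0.95157307  0.70343311 -1.09688907  0.30532034  0.67335629
 -0.26425718  0.82807613]
[[685.57746817 239.84031976]
 [702.93781603 128.54614742]]
jar [355.5762737  257.68807491   0.        ] timer [ 2.94469309e+02 -3.60273105e+02  1.13686838e-13]
```

The manual's scale: shifts go in m. Converting my numbers, -31 mm is -0.031, 21 mm is 0.021.

```bash
echo '[[0,0,0,0.021,-0.031,0,1],[0,0,0,0.021,-0.031,0,1],[0,0,0,0.021,-0.031,0,1],[0,0,0,0.021,-0.031,0,1],[0,0,0,0.021,-0.031,0,1]]' > m.json && python3 steer.py m.json && echo '[[0,0,0,0.021,-0.031,0,1],[0,0,0,0.021,-0.031,0,1],[0,0,0,0.021,-0.031,0,1],[0,0,0,0.021,-0.031,0,1],[0,0,0,0.021,-0.031,0,1]]' > m.json && python3 steer.py m.json && echo '[[0,0,0,0.021,-0.031,0,1],[0,0,0,0.021,-0.031,0,1],[0,0,0,0.021,-0.031,0,1],[0,0,0,0.021,-0.031,0,1],[0,0,0,0.021,-0.031,0,1]]' > m.json && python3 steer.py m.json
python3 - <<'E'
from h import *
Rt=R.from_matrix(np.array([[0,1,0],[.88295,0,.46947],[.46947,0,-.88295]]).T)
print(delta([429,185,260],Rt))
E
```

```text
clock: 0.52
eef_pos: [233.2, -419.4, 252.8]
tcp_rot: [-3.141, 0.0, 0.285]
contact_force: [0.8, -0.6, 0.3]
opening: 0.998
grasp_force: 0.0
clock: 0.93
eef_pos: [290.2, -241.3, 253.2]
tcp_rot: [-3.142, -0.0, 0.285]
contact_force: [0.9, -0.1, -0.3]
opening: 0.996
grasp_force: 0.0
clock: 1.35
eef_pos: [347.2, -62.9, 253.4]
tcp_rot: [3.141, -0.0, 0.286]
contact_force: [0.4, -0.7, -0.2]
opening: 0.998
grasp_force: 0.0
(array([-0.41848852,  0.31351798, -1.25808803]), array([ 148.28628496, -214.85813006,   -6.61837103]), {'clock': 1.35, 'qpos': array([-1.83452039e-01, -9.71516628e-02,  2.16061248e+00, -9.77297486e-05,
        1.07763967e+00,  1.10183008e+00]), 'qvel': array([ 1.27356498e+00,  7.76772878e-02, -7.40840245e-02,  3.86691212e-04,
       -1.75565596e-02,  1.26416153e+00]), 'joint_efforts': array([-10.05360335, -27.15126157, -30.47690392,   0.05810194,
         0.40696548,  -2.10769013]), 'eef_pos': array([347.24633896, -62.92991546, 253.38659531]), 'tcp_rot': array([ 3.14129340e+00, -4.00114878e-04,  2.85560508e-01]), 'contact_force': array([ 0.40375365, -0.74975472, -0.20892362]), 'wrist_torque': array([-0.00091365, -0.01178507, -0.02744204]), 'grasp_force': 0.0, 'opening': 0.9981891085743803})
```

Converted, -31 mm is -0.031, 21 mm is 0.021.

```bash
echo '[[0,0,0,0.021,-0.031,0,1],[0,0,0,0.021,-0.031,0,1],[0,0,0,0.021,-0.031,0,1],[0,0,0,0.021,-0.031,0,1],[0,0,0,0.021,-0.031,0,1]]' > m.json && python3 steer.py m.json >/dev/null&& echo '[[0,0,0,0.021,-0.031,0,1],[0,0,0,0.021,-0.031,0,1],[-0.038,0.0285,-0.1144,0,0,0,1],[-0.038,0.0285,-0.1144,0,0,0,1],[-0.038,0.0285,-0.1144,0,0,0,1]]' > m.json && python3 steer.py m.json >/dev/null&& echo '[[-0.038,0.0285,-0.1144,0,0,0,1],[-0.038,0.0285,-0.1144,0,0,0,1],[-0.038,0.0285,-0.1144,0,0,0,1],[-0.038,0.0285,-0.1144,0,0,0,1],[-0.038,0.0285,-0.1144,0,0,0,1]]' > m.json && python3 steer.py m.json && echo '[[-0.038,0.0285,-0.1144,0,0,0,1],[-0.038,0.0285,-0.1144,0,0,0,1],[-0.038,0.0285,-0.1144,0,0,0,1],[0,0,0,0,0,0,1],[0,0,0,0,0,0,1]]' > m.json && python3 steer.py m.json
python3 - <<'E'
from h import *
Rt=R.from_matrix(np.array([[0,1,0],[.88295,0,.46947],[.46947,0,-.88295]]).T)
print(delta([429,185,260],Rt)[:2]); c=r.camera_params('wrist'); print(c)
im=r.grab_frame('wrist'); cv2.imwrite('pics/w1.png',im[:,:,::-1])
p=[530.6,105,-.0043]; m=np.array([-30,80,123.5]); print(proj(place(p,[m,m+24*AX,m+35*AX]),c)); print(r.sense()['qpos'])
E
```

```text
clock: 2.6
eef_pos: [426.9, 185.1, 253.1]
tcp_rot: [2.778, -0.063, 1.23]
contact_force: [0.0, 0.0, 0.4]
opening: 0.998
grasp_force: 0.0
clock: 3.02
eef_pos: [426.7, 184.6, 253.1]
tcp_rot: [2.655, -0.001, 1.568]
contact_force: [0.4, -0.2, -0.3]
opening: 0.999
grasp_force: 0.0
(array([-0.00218107,  0.00026644, -0.00302648]), array([ 0.44682599,  5.3101876 , -5.0313807 ]))
{'fx': 382.7906308229537, 'fy': 382.7906308229537, 'cx': 324.6431545369699, 'cy': 239.51837276568543, 'rvec': array([-2.77546117,  0.10360977, -0.68860626]), 'tvec': array([-494.75025524,  207.02783609,  211.41960172])}
[[332.00165656 229.57005179]
 [332.59471075 238.8708795 ]
 [332.90381777 243.71858337]]
[ 0.58384392 -0.07951949  2.2399156  -0.46240043  0.61665927  0.9185067 ]
```

View pics/w1.png

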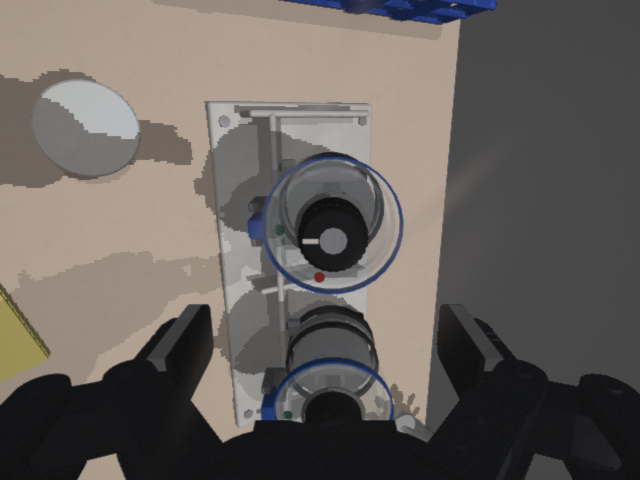

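The wrist view shows the left collar's top disc at (333,241), with its white pointer at the left by the green dot. The left cap's rim is centred at (333.5,224.5) and the rack corners are at (208,103), (370,105) and (238,427). I'll refine the fit and check the amber from the scene camera.

Run:
```python
from h import *
cs,cw=r.camera_params('side'),r.camera_params('wrist')
m=np.array([-30,80,123.5])
P=np.array([[-85,172,8],[-85,-172,8],[85,-172,8],[85,172,8],m+35*AX])
q=np.array([[52,182],[130,548],[447,520]])/4.6+[295,165]
w=np.array([[208,103],[238,427],[370,105],[333,241]])
for o in ([(cs,[0,1,2],q),(cw,[0,1,3,4],w)],[(cw,[0,1,3,4],w)],[(cw,[0,3,4],w[[0,2,3]])]):
    p,e=fit(P,o,[530,105,0]); print(p,e.round(1)); print(place(p,[m+24*AX]))
a=r.grab_frame('scene'); b=r.grab_frame('side')
A=cv2.resize(a[190:280,255:360],None,fx=3.8,fy=3.8,interpolation=2); B=cv2.resize(b[165:260,295:395],None,fx=3.8,fy=3.8,interpolation=2)
c=np.zeros((600,800,3),np.uint8); c[:A.shape[0],:A.shape[1]]=A; c[:B.shape[0],405:405+B.shape[1]]=B
cv2.imwrite('pics/s2.png',c[:370,:,::-1])
```

```text
[5.31413384e+02 1.07057119e+02 8.24812040e-03] [-0.9 -1.1  0.2 -0.2  2.2 -0.8 -0.3 -2.1  0.3  3.7  3.5 -1.3 -1.4  1.1]
[[489.48766595 186.71402369 144.6908    ]]
[5.31780241e+02 1.07174696e+02 1.11954424e-02] [-0.4 -2.   1.1  3.5  3.4 -1.7 -1.3  1.1]
[[489.61993037 186.70768647 144.6908    ]]
[5.32300414e+02 1.06743819e+02 1.54055988e-02] [-0.6 -1.   3.2 -1.6 -1.   2. ]
[[489.80563193 186.09860404 144.6908    ]]
```

View pics/s2.png

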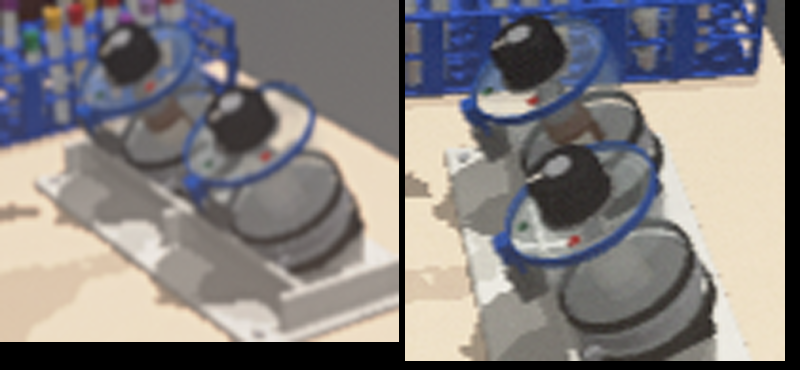

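Both views show brown glass in the left carrier and grey-white in the right, so the left one is confirmed. Moving down onto the left collar and closing.

Converted, 15 mm is 0.015, 4.7 mm is 0.0047.

```bash
echo '[[0,0,0,0.0019,0.0047,0,1],[0,0,0,0,0,0.035,1],[0,0,0,0,0,0.035,1],[0,0,0,0,0,0.025,1],[0,0,0,0,0,0.015,1]]' > m.json && python3 steer.py m.json && echo '[[0,0,0,0,0,0.009,1],[0,0,0,0,0,0,1],[0,0,0,0,0,0,0.2],[0,0,0,0,0,0,0.2],[0,0,0,0,0,0,0.2]]' > m.json && python3 steer.py m.json 60 && echo '[[0,0,0,0,0,0,0.2],[0,0,0,0,0,0,0.2],[0,0,0,0,0,0,0.2],[0,0,0,0,0,0,0.2],[0,0,0,0,0,0,0.2]]' > m.json && python3 steer.py m.json; python3 -c "
from h import *
s=r.sense();print(s['eef_pos'],s['contact_force'],s['wrist_torque'],s['qpos'])
cv2.imwrite('pics/w2.png',r.grab_frame('wrist')[:,:,::-1])"
```

```text
clock: 3.58
eef_pos: [483.8, 186.8, 156.0]
tcp_rot: [2.656, -0.0, 1.57]
contact_force: [0.5, 0.1, 0.1]
opening: 0.999
grasp_force: 0.0
clock: 4.0
eef_pos: [487.4, 187.2, 151.3]
tcp_rot: [2.653, -0.001, 1.571]
contact_force: [0.1, 0.3, 0.6]
opening: 0.606
grasp_force: 0.0
clock: 4.42
eef_pos: [487.1, 187.2, 151.5]
tcp_rot: [2.652, -0.001, 1.571]
contact_force: [-5.5, -0.9, 5.6]
opening: 0.524
grasp_force: 59.8
[487.12046271 187.20120521 151.5209419 ] [-5.54380255 -0.91351752  5.59752128] [-0.02037891  0.34897933  0.02377515] [ 0.50292033  0.19842089  2.2454836  -0.73185406  0.34393662  1.15388477]
```

View pics/w2.png

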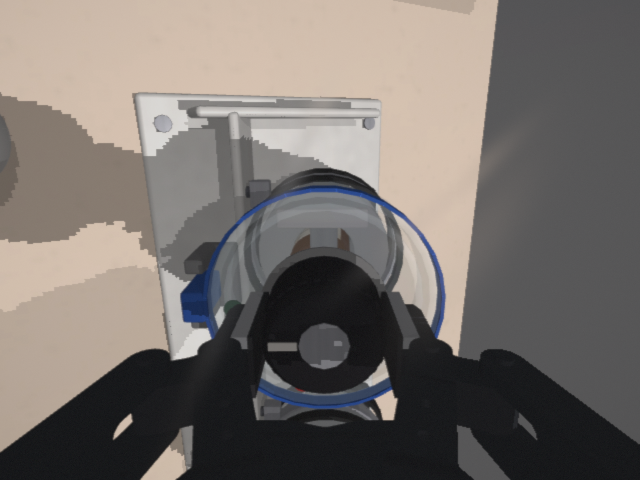

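The grip is centred on the collar, with the pads at (260,330) and (395,330), and amber shows through the cap at (320,240). Now I'll pull.

Converted, -4 mm is -0.004.

```bash
echo '[[0,0,0,0,0,-0.004,0.2],[0,0,0,0,0,-0.004,0.2],[0,0,0,0,0,0,0.2],[0,0,0,0,0,0,0.2]]' > m.json && python3 steer.py m.json 80; python3 -c "
from h import *
s=r.sense();print(s['eef_pos'],s['contact_force']@AX,s['contact_force'],s['wrist_torque'])"
```

```text
clock: 4.8
eef_pos: [483.4, 187.1, 157.8]
tcp_rot: [2.653, -0.001, 1.571]
contact_force: [5.3, 0.7, -8.6]
opening: 0.513
grasp_force: 82.5
[483.41731973 187.05131409 157.83624087] -10.029172149731789 [ 5.27086024  0.73818818 -8.55615991] [0.1624782  0.01701994 0.0667577 ]
```

```bash
echo '[[0,0,-0.08,0,0,0,0.2],[0,0,-0.12,0,0,0,0.2],[0,0,-0.12,0,0,0,0.2]]' > m.json && python3 steer.py m.json && python3 -c "
from h import *
s=r.sense();print(s['contact_force']@AX,R.from_euler('xyz',s['tcp_rot']).inv().apply(s['wrist_torque']),s['qpos'])"
```

```text
clock: 5.05
eef_pos: [483.1, 186.7, 157.1]
tcp_rot: [2.676, 0.15, 1.861]
contact_force: [4.0, 1.2, -8.6]
opening: 0.516
grasp_force: 82.6
-9.479858898641435 [0.27857131 0.23794303 0.10334415] [ 0.50699015  0.18185856  2.24700541 -0.70253134  0.35904085  0.80081708]
```

Torque is low, so the collar is turning. I'll continue to about 1.36 rad.

```bash
echo '[[0,0,-0.12,0,0,0,0.2],[0,0,-0.12,0,0,0,0.2],[0,0,-0.12,0,0,0,0.2],[0,0,-0.12,0,0,0,0.2],[0,0,-0.12,0,0,0,0.2]]' > m.json && python3 steer.py m.json && echo '[[0,0,-0.12,0,0,0,0.2],[0,0,-0.12,0,0,0,0.2],[0,0,-0.12,0,0,0,0.2],[0,0,-0.08,0,0,0,0.2],[0,0,0,0,0,0,0.2]]' > m.json && python3 steer.py m.json && python3 -c "
from h import *
s=r.sense();print(s['contact_force']@AX,R.from_euler('xyz',s['tcp_rot']).inv().apply(s['wrist_torque']),s['qpos'])
R0=R.from_euler('xyz',[2.653,-.001,1.571]);print((R0.inv()*R.from_euler('xyz',s['tcp_rot'])).as_rotvec())
cv2.imwrite('pics/w3.png',r.grab_frame('wrist')[:,:,::-1])"
```

```text
clock: 5.47
eef_pos: [483.0, 186.9, 157.2]
tcp_rot: [2.833, 0.383, 2.436]
contact_force: [-0.9, 0.6, -2.8]
opening: 0.511
grasp_force: 82.9
clock: 5.88
eef_pos: [483.1, 186.8, 157.3]
tcp_rot: [3.033, 0.476, 2.908]
contact_force: [-0.0, -0.0, -2.5]
opening: 0.512
grasp_force: 83.2
-2.1909400114641873 [0.11936668 0.37951136 0.03806966] [ 0.50712105  0.18141583  2.24698293 -0.70264888  0.35930308 -0.23725663]
[ 1.46630171e-03  1.92914919e-04 -1.36414926e+00]
```

View pics/w3.png

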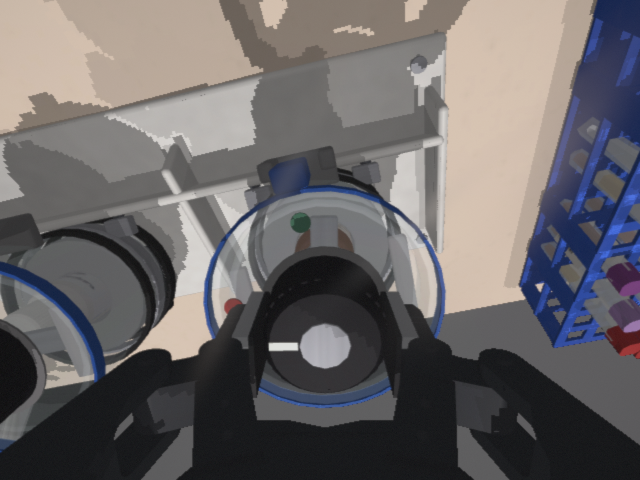

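The pointer (285,346) has swung round towards the red dot (233,306), and the axial force has dropped to the cap's weight, so the lock is clear. Drawing the cap off.

```bash
echo '[[0,0,0,0,0,-0.005,0.2],[0,0,0,0,0,-0.015,0.2],[0,0,0,0,0,-0.02,0.2],[0,0,0,0,0,-0.02,0.2],[0,0,0,0,0,-0.02,0.2]]' > m.json && python3 steer.py m.json && echo '[[0,0,0,0,0,-0.02,0.2],[0,0,0,0,0,0,0.2],[0,0,0,0,0,0,0.2]]' > m.json && python3 steer.py m.json; python3 -c "
from h import *
s=r.sense();print(s['contact_force'],s['wrist_torque'])
Rc=R.from_euler('xyz',s['tcp_rot']); z=Rc.as_matrix()[:,2]; ax=np.cross(z,[0,0,-1]); ang=np.arcsin(np.linalg.norm(ax)); rv=ax/np.linalg.norm(ax)*ang
print('rot',Rc.inv().apply(rv)); Rn=R.from_rotvec(rv)*Rc; print(Rn.as_euler('xyz'),Rn.inv().apply(np.array([390,-210,200])-s['eef_pos']))
cv2.imwrite('pics/s3.png',cv2.resize(r.grab_frame('side')[100:300,230:430],None,fx=3,fy=3)[:,:,::-1])"
```

```text
clock: 6.35
eef_pos: [444.9, 186.7, 228.7]
tcp_rot: [3.03, 0.475, 2.902]
contact_force: [-0.8, 0.4, -1.9]
opening: 0.515
grasp_force: 83.2
clock: 6.6
eef_pos: [436.6, 187.2, 246.8]
tcp_rot: [3.028, 0.477, 2.902]
contact_force: [0.0, 0.1, -2.6]
opening: 0.515
grasp_force: 83.2
[ 0.03689726  0.08221723 -2.6339679 ] [-0.02651644  0.4422372   0.03662951]
rot [1.05257657e-01 4.78440514e-01 1.13452511e-19]
[3.14159265e+00 4.44089210e-16 2.92967641e+00] [ -38.02338226 -398.09997951   46.81418122]
```

View pics/s3.png

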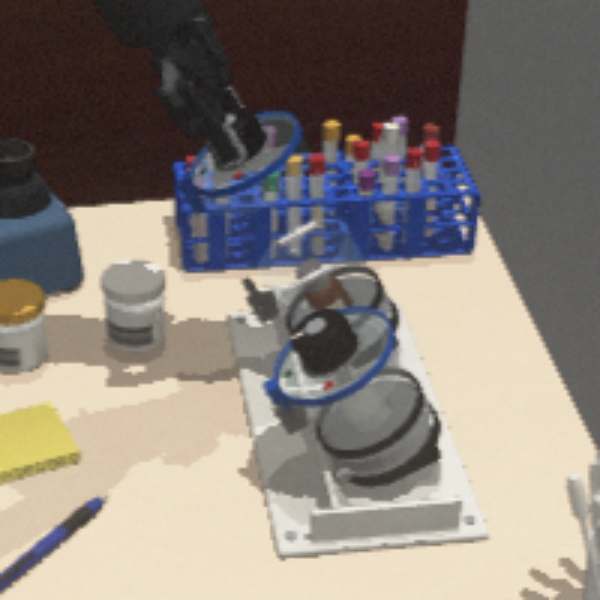

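The cap is clear of the carrier at crop (245,150), and the amber bottle's mouth is open. Now levelling it and carrying it to the free spot.

Converted, -39.8 mm is -0.0398, -3.8 mm is -0.0038.

```bash
echo '[[0.0263,0.1196,0,0,0,0,0.2],[0.0263,0.1196,0,0,0,0,0.2],[0.0263,0.1196,0,0,0,0,0.2],[0.0263,0.1196,0,0,0,0,0.2],[0,0,0,-0.0038,-0.0398,0,0.2]]' > m.json && python3 steer.py m.json >/dev/null && echo '[[0,0,0,-0.0038,-0.0398,0,0.2],[0,0,0,-0.0038,-0.0398,0,0.2],[0,0,0,-0.0038,-0.0398,0,0.2],[0,0,0,-0.0038,-0.0398,0,0.2],[0,0,0,-0.0038,-0.0398,0,0.2]]' > m.json && python3 steer.py m.json >/dev/null&& echo '[[0,0,0,-0.0038,-0.0398,0,0.2],[0,0,0,-0.0038,-0.0398,0,0.2],[0,0,0,-0.0038,-0.0398,0,0.2],[0,0,0,-0.0038,-0.0398,0,0.2],[0,0,0,0,0,0,0.2]]' > m.json && python3 steer.py m.json && echo '[[0,0,0,0,0,0.04,0.2],[0,0,0,0,0,0.04,0.2],[0,0,0,0,0,0.04,0.2],[0,0,0,0,0,0.04,0.2],[0,0,0,0,0,0.015,0.2]]' > m.json && python3 steer.py m.json; python3 -c "
from h import *
s=r.sense();print(s)
cv2.imwrite('pics/s4.png',cv2.resize(r.grab_frame('side')[230:430,220:420],None,fx=3,fy=3)[:,:,::-1])"
```

```text
clock: 7.9
eef_pos: [389.0, -217.4, 245.7]
tcp_rot: [-3.137, 0.015, 2.923]
contact_force: [-0.5, -0.1, -2.1]
opening: 0.516
grasp_force: 83.3
clock: 8.32
eef_pos: [389.3, -210.5, 66.3]
tcp_rot: [3.141, 0.008, 2.927]
contact_force: [-1.3, 0.7, -2.5]
opening: 0.512
grasp_force: 83.5
{'clock': 8.3167, 'qpos': array([-0.50090345,  0.3653189 ,  2.16164422,  0.00421409,  0.60724046,
       -1.86088398]), 'qvel': array([ 0.00445821,  0.31452984,  0.0503602 ,  0.00295745, -0.35537407,
       -0.00226455]), 'joint_efforts': array([-1.35707133e-01, -4.91509151e+01, -2.06575209e+01,  4.48229737e-03,
       -6.75890073e-01,  5.21539641e-04]), 'eef_pos': array([ 389.29082569, -210.53820786,   66.34959767]), 'tcp_rot': array([3.14137643, 0.00777143, 2.92732418]), 'contact_force': array([-1.3353912 ,  0.66979138, -2.47092465]), 'wrist_torque': array([ 0.03626381,  0.10128516, -0.07073183]), 'grasp_force': 83.45326066017151, 'opening': 0.5123831125234952}
```

View pics/s4.png

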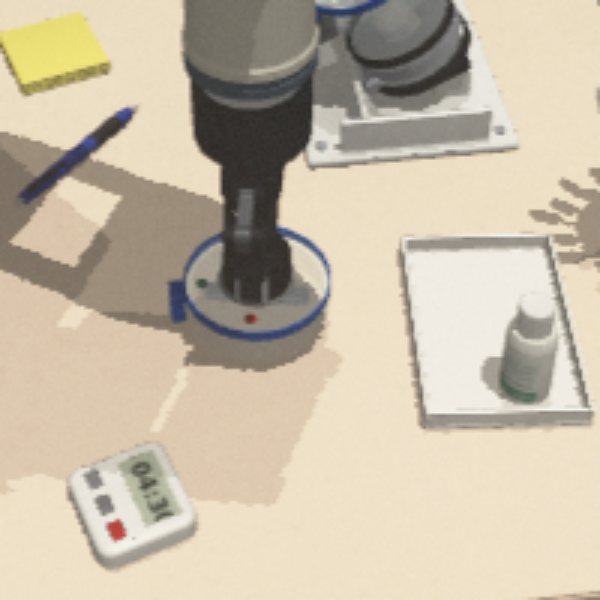

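The cap hangs level just above the worktop at (255,290), clear of tray and timer. Lowering until it makes contact.

Converted, 3 mm is 0.003, 2 mm is 0.002.

```bash
echo '[[0,0,0,0,0,0.003,0.2],[0,0,0,0,0,0.002,0.2],[0,0,0,0,0,0,0.2],[0,0,0,0,0,0,0.2]]' > m.json && python3 steer.py m.json && echo '[[0,0,0,0,0,0.001,0.2],[0,0,0,0,0,0.001,0.2],[0,0,0,0,0,0,0.2]]' > m.json && python3 steer.py m.json && echo '[[0,0,0,0,0,0.001,0.2],[0,0,0,0,0,0.001,0.2],[0,0,0,0,0,0,0.2]]' > m.json && python3 steer.py m.json
```

```text
clock: 8.7
eef_pos: [393.3, -212.2, 67.8]
tcp_rot: [-3.139, 0.017, 2.929]
contact_force: [0.5, 0.8, -2.2]
opening: 0.514
grasp_force: 83.5
clock: 8.95
eef_pos: [392.8, -211.9, 65.2]
tcp_rot: [-3.14, 0.016, 2.929]
contact_force: [-0.7, -0.3, -2.3]
opening: 0.511
grasp_force: 83.5
clock: 9.2
eef_pos: [392.4, -211.7, 62.7]
tcp_rot: [-3.14, 0.015, 2.929]
contact_force: [0.4, -0.1, -2.4]
opening: 0.512
grasp_force: 83.5
```

```bash
echo '[[0,-0.015,0,0,0,0.0015,0.2],[0,0,0,0,0,0.0015,0.2],[0,0,0,0,0,0,0.2]]' > m.json && python3 steer.py m.json | grep -E 'eef|rot|contact' && echo '[[0,0,0,0,0,0.001,0.2],[0,0,0,0,0,0.001,0.2],[0,0,0,0,0,0,0.2]]' > m.json && python3 steer.py m.json| grep -E 'eef|rot|contact' && echo '[[0,0,0,0,0,0.001,0.2],[0,0,0,0,0,0.001,0.2],[0,0,0,0,0,0,0.2]]' > m.json && python3 steer.py m.json| grep -E 'eef|rot|contact'
```

```text
eef_pos: [392.1, -211.6, 59.4]
tcp_rot: [-3.14, 0.029, 2.929]
contact_force: [-0.3, 0.6, -3.0]
eef_pos: [392.6, -211.8, 57.6]
tcp_rot: [-3.14, 0.03, 2.929]
contact_force: [0.2, -0.9, -1.8]
eef_pos: [393.2, -212.0, 55.9]
tcp_rot: [-3.14, 0.031, 2.929]
contact_force: [0.2, 0.1, 2.9]
```

```bash
echo '[[0,0.03,0,0,0,0.0005,0.2],[0,0,0,0,0,0.0005,0.2],[0,0,0,0,0,0,0.2],[0,0,0,0,0,0,1],[0,0,0,0,0,0,1]]' > m.json && python3 steer.py m.json && echo '[[0,0,0,0,0,0,1],[0,0,0,0,0,0,1],[0,0,0,0,0,0,1],[0,0,0,0,0,0,1],[0,0,0,0,0,0,1]]' > m.json && python3 steer.py m.json; echo '[[0,0,0,0,0,-0.02,1],[0,0,0,0,0,-0.04,1],[0,0,0,0,0,-0.04,1],[0,0,0,0,0,-0.04,1],[0,0,0,0,0,-0.04,1]]' > m.json && python3 steer.py m.json; python3 -c "
from h import *
cv2.imwrite('pics/s5.png',cv2.resize(r.grab_frame('side')[230:430,220:420],None,fx=3,fy=3)[:,:,::-1])
Rt=R.from_matrix(np.array([[0,1,0],[.88295,0,.46947],[.46947,0,-.88295]]).T)
m=np.array([-30,80,123.5]);M=place([531.4,106.9,.008],[m])[0];print(M)
d=delta(M+100*AX,Rt);print(d[:2],d[2]['eef_pos'],d[2]['qpos'])"
```

```text
clock: 10.37
eef_pos: [392.7, -211.8, 54.8]
tcp_rot: [-3.14, 0.0, 2.929]
contact_force: [0.3, 0.8, 1.2]
opening: 0.778
grasp_force: 0.0
clock: 10.78
eef_pos: [392.6, -211.8, 54.7]
tcp_rot: [-3.14, -0.0, 2.929]
contact_force: [0.3, 0.4, 0.3]
opening: 0.999
grasp_force: 0.0
clock: 11.2
eef_pos: [392.2, -211.2, 236.6]
tcp_rot: [-3.14, -0.001, 2.929]
contact_force: [1.3, -0.6, 0.1]
opening: 1.001
grasp_force: 0.0
[500.76096682 186.65744257 123.5       ]
(array([-0.40788994, -0.32106109,  1.33168368]), array([ 27.76081017, 403.14981385,  30.09585069])) [ 395.62178871 -213.08511429  243.82239226] [-4.96374154e-01  8.06988978e-02  2.00852243e+00 -1.65321482e-03
  1.04239722e+00 -1.85371611e+00]
```

View pics/s5.png

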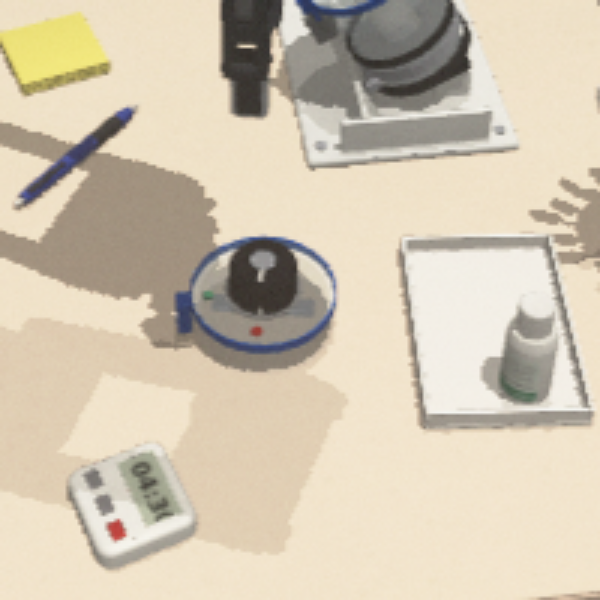

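The cap stands flat on the worktop with the fingers clear, and the bystanders haven't moved. Ten pictures are used, so from here I'll measure by code. Returning over the left mouth.

Converted, 36.6 mm is 0.0366, 2.5 mm is 0.0025.

```bash
echo '[[0,0,0,0.0025,0.0366,0,1],[0,0,0,0.0025,0.0366,0,1],[0,0,0,0.0025,0.0366,0,1],[0,0,0,0.0025,0.0366,0,1],[0,0,0,0.0025,0.0366,0,1]]' > m.json && python3 steer.py m.json >/dev/null && echo '[[0,0,0,0.0025,0.0366,0,1],[0,0,0,0.0025,0.0366,0,1],[0,0,0,0.0025,0.0366,0,1],[0,0,0,0.0025,0.0366,0,1],[0,0,0,0.0025,0.0366,0,1]]' > m.json && python3 steer.py m.json >/dev/null && echo '[[0,0,0,0.0025,0.0366,0,1],[-0.034,-0.0268,0.111,0,0,0,1],[-0.034,-0.0268,0.111,0,0,0,1],[-0.034,-0.0268,0.111,0,0,0,1],[-0.034,-0.0268,0.111,0,0,0,1]]' > m.json && python3 steer.py m.json >/dev/null && echo '[[-0.034,-0.0268,0.111,0,0,0,1],[-0.034,-0.0268,0.111,0,0,0,1],[-0.034,-0.0268,0.111,0,0,0,1],[-0.034,-0.0268,0.111,0,0,0,1],[-0.034,-0.0268,0.111,0,0,0,1]]' > m.json && python3 steer.py m.json && echo '[[-0.034,-0.0268,0.111,0,0,0,1],[-0.034,-0.0268,0.111,0,0,0,1],[-0.034,-0.0268,0.111,0,0,0,1],[0,0,0,0,0,0,0.45],[0,0,0,0,0,0,0.45]]' > m.json && python3 steer.py m.json
cat > b.py <<'E'
from h import *
Rt=R.from_matrix(np.array([[0,1,0],[.88295,0,.46947],[.46947,0,-.88295]]).T)
M=np.array([500.8,186.6,123.5]); X=np.array([.88295,0,.46947]); Y=np.array([0,1,0])
E
python3 - <<'E'
from b import *
d=delta(M+100*AX,Rt); print(d[:2],d[2]['eef_pos'],d[2]['opening'])
c=r.camera_params('wrist'); im=r.grab_frame('wrist'); cv2.imwrite('pics/w4.png',im[:,:,::-1]); np.save('pics/c4.npy',c)
print('pred top',proj([M-16*AX,M-38*AX],c), 'X+7',proj([M-16*AX+7*X],c))
hsv=cv2.cvtColor(im,cv2.COLOR_RGB2HSV); x,y=proj([M-16*AX],c)[0].astype(int)
for yy in range(y-56,y+57,7): print(yy,' '.join('%02x%02x%02x'%tuple(im[yy,xx]) for xx in range(x-56,x+57,8)))
E
```

```text
clock: 12.92
eef_pos: [450.6, 187.6, 234.1]
tcp_rot: [2.773, 0.059, 1.904]
contact_force: [-0.1, 0.1, -0.3]
opening: 0.997
grasp_force: 0.0
clock: 13.33
eef_pos: [450.3, 187.6, 233.7]
tcp_rot: [2.682, 0.014, 1.634]
contact_force: [0.1, 0.2, -0.3]
opening: 0.75
grasp_force: 0.0
(array([-0.02878706, -0.01657325,  0.06289685]), array([-0.96798419, -6.55676592, 21.18807835])) [450.26009915 187.64786752 233.67777574] 0.7496972020731124
pred top [[320.18979713 239.11806909]
 [321.33251073 231.33151315]] X+7 [[330.17911799 239.80819817]]
183 6c6b69 484848 4a4949 5c5b5a 9d9b9d 9b9a9d 939194 7d7c7e 69686b 666768 5a5b5d 47494b 21211f aeaaa7 b3a394
190 5a5857 4f4e4d 424040 757678 9d9a9b a19da0 a3a0a2 a5a1a3 a6a2a4 a7a4a7 a8a5a6 808082 404143 212021 b4a495
197 5b5958 3a3938 676766 585757 525253 505051 515152 504f51 504f50 525253 5c5c5c 535253 5e6061 94908d b1a193
204 5d5b5a 444344 5f5f60 616061 606061 605f61 4d4a46 524e49 54504c 4c4948 505052 4e4f50 505050 9d958d 312f2c
211 616161 4c4c4e 616061 606060 505051 39322f 2a1912 341f15 352014 24140f 4e4e4f 505051 505052 525252 363738
218 606160 4e4e4f 
[... 589 characters left out ...]
4f50 4f4e50 4f4e4f 504f50 434244 373534 9e9287
260 8c8a89 656568 616266 222122 3f4043 5e5d5f 5e5e5f 4f4f4f 4f4f4f 4f4f50 4c4c4d 4c4c4e 343332 9e9287 9e9287
267 949493 716f6f 989895 979594 252627 7f7e7e 3f3e41 3d3e3f 3e3e41 46474a 454444 312f2f 9c9a98 9f9388 ada296
274 918f8c 747372 abaca9 a8a7a5 a7a6a3 807e7d 262626 262627 282829 2b2b2b 979493 9e9c9a 9d9a98 9f9387 b0a294
281 989694 807f7f 717070 716f6f 706f6e 6b6969 5b5a5a 545252 535252 545351 585755 9c9997 999694 aea398 b3a394
288 a9a6a3 545352 606160 545454 827f81 666365 5b595b 575555 535252 565453 5d5c5b 7b7877 a39f9b b4a495 b4a395
295 aaa7a4 535251 545250 60605f 9a989b a09d9f a29ea2 a39fa1 a39fa1 a4a0a2 969493 aeacab b0a398 b3a395 b4a495
```

Run:
```python
from b import *
im=cv2.imread('pics/w4.png')[:,:,::-1].astype(int); c=np.load('pics/c4.npy',allow_pickle=True).item()
a=im[195:275,270:375]; m=((a[...,0]-a[...,1]>=1)&(a[...,2]-a[...,1]>=1)&(a.mean(2)>78)&(a.mean(2)<92)).astype(np.uint8)
m=cv2.morphologyEx(cv2.medianBlur(m*255,5),cv2.MORPH_OPEN,np.ones((7,7),np.uint8))
n,l,s,ce=cv2.connectedComponentsWithStats(m); i=1+s[1:,4].argmax(); print(s[i]+[270,195,0,0,0],ce[i]+[270,195],s[1:,4])
for row in m[::3,::2]: print(''.join('#' if v else '.' for v in row))
```

```text
[302 224  30  30 718] [316.76880223 238.26880223] [718]
.....................................................
.....................................................
.....................................................
.....................................................
.....................................................
.....................................................
.....................................................
.....................................................
.....................................................
.....................................................
....................#######..........................
..................############.......................
.................##############......................
................###############......................
................###############......................
................###############......................
.................##############......................
.................#############.......................
...................##########........................
......................######.........................
.....................................................
.....................................................
.....................................................
.....................................................
.....................................................
.....................................................
.....................................................
```

The screw cap's disc centre is at (316.8,238.5), 2.4 mm off the predicted spot towards the robot, as leaning would give. The disc is 30 px across, which matches 24 mm. Aligning above it.

```bash
echo '[[-0.029,-0.0166,0.063,0,0,0,0.45],[0,0,0,0,0,0,0.45],[0,0,0,0,0,0,0.45],[0,0,0,0,0,0,0.45]]' > m.json && python3 steer.py m.json
python3 - <<'E'
from b import *
d=delta(M-12*AX-2.2*X+.4*Y,Rt); print(d[:2],d[2]['eef_pos'],d[2]['opening'])
E
```

```text
clock: 13.72
eef_pos: [450.9, 187.4, 234.0]
tcp_rot: [2.653, -0.0, 1.569]
contact_force: [-0.2, 0.2, 0.6]
opening: 0.452
grasp_force: 0.0
(array([ 0.00039346,  0.00031963, -0.00165186]), array([ -0.34933734, -10.08460346, 132.97422973])) [450.92049881 187.37522436 233.99470231] 0.4524900739375383
```

The manual's scale: shifts go in m. Converting my numbers, 35 mm is 0.035, 18 mm is 0.018.

```bash
echo '[[0,0,0,-0.0003,-0.01,0,0.45],[0,0,0,0,0,0.035,0.45],[0,0,0,0,0,0.035,0.45],[0,0,0,0,0,0.018,0.45],[0,0,0,0,0,0,0.45]]' > m.json && python3 steer.py m.json
python3 - <<'E'
from b import *
d=delta(M-12*AX-2.2*X+.4*Y,Rt); print(d[:2],d[2]['eef_pos'],d[2]['opening'])
c=r.camera_params('wrist');im=r.grab_frame('wrist').astype(int);cv2.imwrite('pics/w5.png',im[:,:,::-1])
T=M-16*AX; p=proj([T,T-2.4*X,T-2.4*X+12*X,T-2.4*X+12*Y],c);print(p)
x,y=p[1].astype(int)
for yy in range(y-60,y+61,8): print(yy,' '.join('%02x%02x%02x'%tuple(im[yy,xx]) for xx in range(x-70,x+71,10)))
E
```

```text
clock: 14.13
eef_pos: [483.4, 186.1, 148.6]
tcp_rot: [2.656, 0.001, 1.567]
contact_force: [-0.9, -0.1, 0.1]
opening: 0.456
grasp_force: 0.0
(array([-0.00299497,  0.00312878, -0.00280193]), array([ 1.07686478,  1.51788932, 42.31817944])) [483.38972332 186.05963078 148.58875709] 0.45609646044459157
[[333.21129414 286.52765659]
 [328.09383007 286.53171929]
 [353.68560896 286.51140228]
 [328.10724564 262.47184289]]
226 2f2e2f 666768 6a6a6c 646566 605f61 6f6d6f 5f5c59 635f5b 615e5a 5d5a56 595859 575658 545456 575657 4d4c4b
234 3b3b3b 555556 646365 656567 545354 4d4a46 281811 311f17 2f1d13 534d43 474748 545454 565556 5a5858 4a4643
242 414243 5f5e61 646465 545354 555555 281710 2e1d14 3f2519 3d261a 2b1c15 413f40 545355 575657 5d5b5b 4c4946
250 3a3a3b 5f6060 545555 555455 545355 2f1e17 2f2623 2e2d2f 47332d 4a2d21 352e2c 545555 5a5959 5e5c5c 454240
258 373637 6c6c6e 545454 535454 352f2d 2d221e 312f32 333233 353436 513224 2e221e 575657 5a5959 5a5959 434243
266 353535 434546 818182 5b5b5c 37312f 2e2d2e 3d3c3e 3f3e3e 565456 3f3d40 372b26 565656 585758 565657 434445
274 2f3030 4a4c4e 808081 828183
[... 476 characters left out ...]
53 525255 7b7978 19181a 454547 252425
314 434244 111214 a4a5a3 aaaaa7 262627 262627 5c5c5b 6f6e6e 585657 2c2d2e 202323 2d2d2d 1b1b19 454647 474647
322 434345 131215 616160 787676 777775 414141 2d2d2e 2c2b2c 282829 2b2c2c 565655 585857 181717 303031 474647
330 38393a 0f1012 3a3b3b 5b595a 5b5b5a 5a5959 5a5959 5a5859 585657 5c5c5d 8f8f8c a19f9e 191a1a 1e1e1d 474647
338 1e1e20 161717 535252 5c5c5c 5b5b5b 5a5959 5a5858 888585 aba8a7 a5a4a2 aaa9a6 a9a7a6 1c1a1b 202121 4d4d4e
346 282829 141516 5d5d5d 5c5a5b 7a7978 a8a6a5 9d9b99 acaaa7 adaba8 adaba8 acaba8 a8a5a4 1e1b1c 222020 2f2e2f[ WARN:0@1.245] global loadsave.cpp:1063 imwrite_ Unsupported depth image for selected encoder is fallbacked to CV_8U.
```

Run:
```python
import cv2,numpy as np
im=cv2.imread('pics/w5.png')[:,:,::-1].astype(int)
a=im[222:322,280:380]
t=(a[...,0]-a[...,1]>=1)&(a[...,2]-a[...,1]>=1); br=(a[...,0]-a[...,2]>=8)
for y in range(0,100,3): print(222+y,''.join('b' if br[y,x] else ('#' if t[y,x] else '.') for x in range(0,100,2)), a[y,48].tolist(),a[y,58].tolist())
```

```text
222 ....############################################## [170, 167, 169] [171, 167, 169]
225 ....#####################.#..#..#..############### [140, 136, 137] [132, 128, 129]
228 ........#.#....#..bbbbbbbbbbbbbbbbbbb#.#.#.#.####. [91, 88, 82] [91, 87, 82]
231 .#.#......#.#..bbbbbbbbbbbbbbbbbbbbbbb#..#..#...## [45, 29, 21] [77, 71, 65]
234 #.......###....bbbbbbbbbbbbbbbbbbbbbbbb........### [49, 31, 23] [47, 29, 19]
237 ##...###..#..bbbbbbbbbbbbbbbbbbbbbbbbbb....##.##.. [50, 31, 22] [55, 32, 21]
240 ..........#.bbbbbbbbbbbbbbbbbbbbbbbbbbb......#.##. [52, 30, 20] [59, 36, 25]
243 ...#.#.#....bbbbbbbbbbbbbbbbbbbbbbbbbbb#.#........ [72, 46, 36] [66, 41, 29]
246 ##..#...###bbbbbbbbbbbbbbbbbbbbbbbbbbbb..#..#.#.#. [57, 38, 29] [79, 49, 37]
249 .####.#.##.bbbbbbbbbb#####.bbbbbbbbbbbbb..#...##.. [45, 44, 45] [80, 52, 42]
252 .......##.bbbbbbbb########.###.bbbbbbbbb......#..# [46, 45, 47] [50, 49, 50]
255 ........#.bbbbbb##...######.####bbbbbbbb........## [49, 48, 49] [50, 48, 50]
258 .........bbbbbb######.########.#.#bbbbbb...##..... [51, 50, 51] [53, 52, 54]
261 ....#....bbbbb########..##.####
[... 968 characters left out ...]
#######...##.....#...#. [81, 80, 82] [80, 79, 80]
300 .....##.......#..###############............#.##.. [81, 79, 81] [82, 80, 82]
303 .........#....#..######.######..#............#.#.# [81, 80, 81] [82, 80, 81]
306 ..#.......#...##....####.#.#...#.........#....#.## [78, 78, 79] [84, 84, 85]
309 ...............#..............#............#..##.. [74, 75, 76] [68, 68, 69]
312 ....#...............#.#...####.###.....#........## [98, 98, 102] [100, 99, 103]
315 .............###....#......#.##..#..........##..## [93, 93, 93] [75, 73, 74]
318 ..........#.........#...#..................#...... [35, 34, 35] [33, 33, 34]
321 ...............#....#.....##.................#.... [39, 39, 40] [40, 40, 40]
```

The disc spans rows 262–307 and columns 304–352, centre about (328,285). That matches the prediction, so I'll go in and grip.

```bash
echo '[[0,0,0,0.0008,0.0012,0.01,0.45],[0,0,0,0,0,0.012,0.45],[0,0,0,0,0,0.01,0.45],[0,0,0,0,0,0.006,0.45],[0,0,0,0,0,0,0.45]]' > m.json && python3 steer.py m.json 30
python3 - <<'E'
from b import *
d=delta(M-12*AX-2.2*X+.4*Y,Rt); print(d[:2],d[2]['contact_force'],d[2]['opening'])
E
```

```text
clock: 14.6
eef_pos: [502.8, 187.7, 119.3]
tcp_rot: [2.651, -0.001, 1.566]
contact_force: [-0.9, -0.0, 0.3]
opening: 0.451
grasp_force: 0.0
(array([ 0.00214061,  0.00119196, -0.00453855]), array([-0.72580593, -2.01557257,  7.38584304])) [-0.93497677 -0.0128935   0.33151708] 0.45082525270469737
```

Converted, 4 mm is 0.004, 3 mm is 0.003.

```bash
echo '[[0,0,0,-0.0007,-0.002,0.003,0.45],[0,0,0,0,0,0.004,0.45],[0,0,0,0,0,0,0.45],[0,0,0,0,0,0,0.1],[0,0,0,0,0,0,0.1]]' > m.json && python3 steer.py m.json 30 && echo '[[0,0,0,0,0,0,0.1],[0,0,0,0,0,0,0.1],[0,0,0,0,0,0,0.1],[0,0,0,0,0,0,0.1],[0,0,0,0,0,0,0.1]]' > m.json && python3 steer.py m.json 30
python3 - <<'E'
from b import *
d=delta(M-12*AX-2.2*X+.4*Y,Rt); print(d[:2],d[2]['contact_force'],d[2]['opening'])
E
```

```text
clock: 15.02
eef_pos: [504.1, 187.2, 112.3]
tcp_rot: [2.651, -0.002, 1.566]
contact_force: [-2.0, -0.0, 3.9]
opening: 0.27
grasp_force: 29.1
clock: 15.43
eef_pos: [504.2, 187.3, 112.2]
tcp_rot: [2.65, -0.002, 1.566]
contact_force: [-2.5, -0.5, 7.6]
opening: 0.266
grasp_force: 29.5
(array([ 0.00248365,  0.00039777, -0.00562656]), array([-0.32821716,  0.11630871,  0.46321828])) [-2.46841173 -0.48927841  7.58886405] 0.26592726302008096
```

Gripped: the opening matches the 24 mm cap. Drawing the bottle out along the axis.

```bash
echo '[[0,0,0,0,0,-0.006,0.1],[0,0,0,0,0,-0.01,0.1],[0,0,0,0,0,-0.012,0.1],[0,0,0,0,0,-0.02,0.1],[0,0,0,0,0,-0.025,0.1]]' > m.json && python3 steer.py m.json 40 && echo '[[0,0,0,0,0,-0.03,0.1],[0,0,0,0,0,-0.03,0.1],[0,0,0,0,0,-0.02,0.1],[0,0,0,0,0,0,0.1],[0,0,0,0,0,0,0.1]]' > m.json && python3 steer.py m.json
python3 - <<'E'
from b import *
s=r.sense(); print(s['eef_pos'],s['contact_force'])
im=r.grab_frame('wrist').astype(int); c=r.camera_params('wrist'); Rc=R.from_euler('xyz',s['tcp_rot'])
br=((im[...,0]-im[...,2]>=12)&(im.max(2)<130)).astype(np.uint8); br=cv2.morphologyEx(br,cv2.MORPH_OPEN,np.ones((5,5),np.uint8))
n,l,st,ce=cv2.connectedComponentsWithStats(br); o=st[1:,4].argsort()[::-1][:3]+1; print(st[o],ce[o])
print('pred shoulder/base',proj(s['eef_pos']+Rc.apply([[0,0,26],[0,0,86]]),c))
z=Rc.as_matrix()[:,2]; ax=np.cross(z,[0,0,-1]); rv=ax/np.linalg.norm(ax)*np.arcsin(np.linalg.norm(ax))
Rn=R.from_rotvec(rv)*Rc; print('rot',Rc.inv().apply(rv)); t=place([546.4,-247.6,-.104],[[0,35,0]])[0]; print(t,Rn.inv().apply(np.array([*t[:2],230])-s['eef_pos']),s['qpos'])
E
```

```text
clock: 15.85
eef_pos: [468.5, 186.9, 175.5]
tcp_rot: [2.654, -0.001, 1.565]
contact_force: [1.0, 0.4, -0.3]
opening: 0.266
grasp_force: 39.4
clock: 16.27
eef_pos: [432.0, 187.6, 247.4]
tcp_rot: [2.649, -0.004, 1.566]
contact_force: [-0.9, -0.1, -0.9]
opening: 0.261
grasp_force: 39.4
[431.95415446 187.63840107 247.43993526] [-0.85505463 -0.14358654 -0.92853111]
[[   0   73   76  119 3630]
 [ 118  123   90   70 3366]
 [ 291  232   73   61 2235]] [[ 20.98595041 134.66115702]
 [163.28045157 163.10308972]
 [330.45816555 268.22595078]]
pred shoulder/base [[327.1129367  307.74024465]
 [326.61513187 259.32543132]]
rot [ 4.92143379e-01 -3.65760600e-03 -5.81724482e-20]
[ 550.03344184 -212.78910946    0.        ] [-399.75936319  120.32190505   17.43993526] [ 0.58458726 -0.06080756  2.24121208 -0.48232826  0.59515277  0.94277614]
```

The bottle is in hand: the brown blob at (330,268), 73 px wide, is where it should be. Righting it, raising to clear the right cap and carrying it to the tray.

Converted, -25 mm is -0.025.

```bash
echo '[[0.123,-0.001,0,0,0,0,0.1],[0.123,-0.001,0,0,0,0,0.1],[0.123,-0.001,0,0,0,0,0.1],[0.123,-0.001,0,0,0,0,0.1],[0,0,0,0,0,-0.025,0.1]]' > m.json && python3 steer.py m.json && echo '[[0,0,0,0,0,-0.025,0.1],[0,0,0,-0.0363,0.0109,0,0.1],[0,0,0,-0.0363,0.0109,0,0.1],[0,0,0,-0.0363,0.0109,0,0.1],[0,0,0,-0.0363,0.0109,0,0.1]]' > m.json && python3 steer.py m.json && echo '[[0,0,0,-0.0363,0.0109,0,0.1],[0,0,0,-0.0363,0.0109,0,0.1],[0,0,0,-0.0363,0.0109,0,0.1],[0,0,0,-0.0363,0.0109,0,0.1],[0,0,0,-0.0363,0.0109,0,0.1]]' > m.json && python3 steer.py m.json && echo '[[0,0,0,-0.0363,0.0109,0,0.1],[0,0,0,-0.0363,0.0109,0,0.1],[0,0,0,0,0,0,0.1],[0,0,0,0,0,0,0.1]]' > m.json && python3 steer.py m.json
python3 - <<'E'
from b import *
s=r.sense(); Rc=R.from_euler('xyz',s['tcp_rot']); t=place([546.4,-247.6,-.104],[[0,35,0]])[0]
print(s['eef_pos'],s['tcp_rot'],Rc.inv().apply(np.array([*t[:2],100])-s['eef_pos']))
im=r.grab_frame('side').astype(int); c=r.camera_params('side'); cv2.imwrite('pics/s6.png',np.uint8(im[:,:,::-1]))
p=s['eef_pos']; q=proj([p+[0,0,-26],p+[0,0,-86]],c); print(q)
x,y=q.mean(0).astype(int); a=im[y-60:y+60,x-50:x+50]; br=((a[...,0]-a[...,2]>=15)&(a.max(2)<130)).astype(np.uint8)
n,l,st,ce=cv2.connectedComponentsWithStats(br); i=1+st[1:,4].argmax(); ys,xs=np.nonzero(l==i); print(st[i]+[x-50,y-60,0,0,0]); 
for k in range(ys.min(),ys.max()+1,4): print(k+y-60,xs[ys==k].min()+x-50,xs[ys==k].max()+x-50)
E
```

```text
clock: 16.73
eef_pos: [432.2, 185.5, 265.0]
tcp_rot: [-3.141, 0.009, 1.561]
contact_force: [-0.2, -0.5, -1.3]
opening: 0.263
grasp_force: 39.4
clock: 17.15
eef_pos: [473.9, 39.1, 295.7]
tcp_rot: [3.128, 0.005, 1.562]
contact_force: [0.0, 0.7, 0.0]
opening: 0.263
grasp_force: 39.5
clock: 17.57
eef_pos: [526.6, -143.5, 296.9]
tcp_rot: [3.128, 0.004, 1.561]
contact_force: [0.3, 0.6, -0.9]
opening: 0.265
grasp_force: 39.5
clock: 17.9
eef_pos: [547.6, -216.0, 297.0]
tcp_rot: [3.129, 0.004, 1.559]
contact_force: [-0.7, -0.1, -1.2]
opening: 0.262
grasp_force: 39.5
[ 547.59080709 -216.02657669  297.00544497] [3.12899279 0.00364752 1.55871377] [ 3.98530228e+00 -7.88603412e-02  1.97006863e+02]
[[392.46307722 227.32505665]
 [389.29601083 253.37252777]]
[383 227  19  31 302]
227 401 401
231 384 401
235 383 401
239 383 400
243 383 400
247 383 400
251 383 399
255 384 398
```

The bottle hangs upright, with its base at row ~257 as predicted. Lowering it.

Converted, 4 mm is 0.004, 40 mm is 0.04.

```bash
echo '[[0.0125,0,0,0.004,0,0,0.1],[0,0,0,0,0,0.04,0.1],[0,0,0,0,0,0.04,0.1],[0,0,0,0,0,0.04,0.1],[0,0,0,0,0,0.04,0.1]]' > m.json && python3 steer.py m.json >/dev/null && echo '[[0,0,0,0,0,0.025,0.1],[0,0,0,0,0,0.01,0.1],[0,0,0,0,0,0.005,0.1],[0,0,0,0,0,0,0.1],[0,0,0,0,0,0,0.1]]' > m.json && python3 steer.py m.json; echo '[[0,0,0,0,0,0.001,0.1],[0,0,0,0,0,0.001,0.1],[0,0,0,0,0,0,0.1]]' > m.json && python3 steer.py m.json
```

```text
clock: 18.78
eef_pos: [549.7, -210.4, 101.4]
tcp_rot: [3.136, 0.005, 1.563]
contact_force: [0.4, -0.3, -0.1]
opening: 0.262
grasp_force: 39.6
clock: 19.03
eef_pos: [549.2, -210.7, 99.0]
tcp_rot: [3.136, 0.005, 1.562]
contact_force: [-0.1, -0.0, -0.7]
opening: 0.259
grasp_force: 39.6
```

```bash
echo '[[0,0,0,0,0,0.003,0.1],[0,0,0,0,0,0.003,0.1],[0,0,0,0,0,0,0.1],[0,0,0,0,0,0,0.1]]' > m.json && python3 steer.py m.json | grep -E 'eef|contact'; echo '[[0,0,0,0,0,0.001,0.1],[0,0,0,0,0,0.001,0.1],[0,0,0,0,0,0,0.1]]' > m.json && python3 steer.py m.json| grep -E 'eef|contact'; echo '[[0,0,0,0,0,0.0007,0.1],[0,0,0,0,0,0.0007,0.1],[0,0,0,0,0,0,0.1]]' > m.json && python3 steer.py m.json| grep -E 'eef|contact'
```

```text
eef_pos: [548.4, -210.4, 91.7]
contact_force: [-0.4, -0.5, -1.1]
eef_pos: [548.7, -210.5, 89.9]
contact_force: [0.0, -0.7, -0.7]
eef_pos: [549.3, -210.8, 89.6]
contact_force: [-1.6, 0.6, 9.4]
```

Contact is at z 89.6, as expected. Releasing and withdrawing.

Converted, -0.7 mm is -0.0007.

```bash
echo '[[0,0,0,0,0,-0.0007,0.1],[0,0,0,0,0,0,0.5],[0,0,0,0,0,0,0.5],[0,0,0,0,0,0,0.5],[0,0,0,0,0,0,0.5]]' > m.json && python3 steer.py m.json && echo '[[0,0,0,0,0,-0.005,0.5],[0,0,0,0,0,-0.015,0.5],[0,0,0,0,0,-0.03,0.5],[0,0,0,0,0,-0.04,0.5],[0,0,0,0,0,-0.04,0.5]]' > m.json && python3 steer.py m.json; echo '[[0,0,0,0,0,-0.04,0.5],[0,0,0,0,0,0,0.5],[0,0,0,0,0,0,0.5],[0,0,0,0,0,0,0.5],[0,0,0,0,0,0,0.5]]' > m.json && python3 steer.py m.json
python3 - <<'E'
from b import *
im=r.grab_frame('side').astype(int); c=r.camera_params('side'); cv2.imwrite('pics/s7.png',np.uint8(im[:,:,::-1]))
p=np.array([549,-210.5,0]); q=proj([p+[0,0,3],p+[0,0,63],p+[0,0,85]],c); print(q)
x,y=q[:2].mean(0).astype(int); a=im[y-60:y+60,x-50:x+50]; br=((a[...,0]-a[...,2]>=15)&(a.max(2)<130)).astype(np.uint8)
n,l,st,ce=cv2.connectedComponentsWithStats(br); i=1+st[1:,4].argmax(); ys,xs=np.nonzero(l==i); print(st[i]+[x-50,y-60,0,0,0]); 
for k in range(ys.min(),ys.max()+1,4): print(k+y-60,xs[ys==k].min()+x-50,xs[ys==k].max()+x-50)
# change vs first side picture, per region
old=cv2.imread('pics/side0.png')[:,:,::-1].astype(int)
for n,(x0,y0,x1,y1) in dict(green=(384,322,410,368),rightcap=(318,198,365,240),timer=(240,375,288,418),jar=(260,185,290,218)).items():
    print(n,abs(old-im)[y0:y1,x0:x1].mean())
s5=r.sense(); print(s5['eef_pos'],s5['contact_force'])
E
```

```text
clock: 20.28
eef_pos: [548.6, -210.5, 89.1]
tcp_rot: [3.138, 0.004, 1.563]
contact_force: [-0.5, -0.3, 0.3]
opening: 0.5
grasp_force: 0.0
clock: 20.7
eef_pos: [547.3, -209.6, 220.2]
tcp_rot: [3.14, 0.004, 1.562]
contact_force: [1.4, -0.6, -0.2]
opening: 0.499
grasp_force: 0.0
clock: 21.12
eef_pos: [547.2, -209.4, 257.9]
tcp_rot: [3.14, 0.004, 1.562]
contact_force: [-0.2, -0.0, -0.2]
opening: 0.502
grasp_force: 0.0
[[380.10275018 327.3489446 ]
 [382.51630367 307.43884018]
 [383.44622016 299.7676887 ]]
[374 305  18  28 204]
305 378 389
309 375 390
313 375 390
317 375 389
321 374 378
325 374 376
329 375 377
green 13.873188405797102
rightcap 16.858324890239786
timer 10.626130490956072
jar 11.285185185185185
[ 547.13358404 -209.42869573  257.62240661] [-0.65139778 -0.81790439 -0.72842391]
```

Run:
```python
import cv2,numpy as np
a=cv2.imread('pics/side0.png',0);b=cv2.imread('pics/s7.png',0)
for n,(x0,y0,x1,y1) in dict(green=(384,322,410,368),rightcap=(318,198,365,240),timer=(240,375,288,418),jar=(260,185,290,218)).items():
    m=cv2.matchTemplate(b[y0-15:y1+15,x0-15:x1+15],a[y0:y1,x0:x1],cv2.TM_CCOEFF_NORMED); _,v,_,l=cv2.minMaxLoc(m); print(n,v,np.array(l)-15)
im=cv2.imread('pics/s7.png')[:,:,::-1]
for y in range(296,340,3): print(y,' '.join('%02x%02x%02x'%tuple(im[y,x]) for x in range(368,398,3)))
```

```text
green 0.8565305471420288 [0 0]
rightcap 0.6835518479347229 [0 0]
timer 0.9744784235954285 [0 0]
jar 0.998848021030426 [0 0]
296 f5e9d3 f4e8d2 f4e9d2 f4e8d1 f3e7cf d0c0ae eee0ca f3e7ce f4e8d3 f5e9d3
299 f4e8d1 f5ead5 f4e7d0 f4e7d1 898380 8d8585 8a8581 b5a99c f4e7cf f4e7d1
302 f5e9d2 f3e7d1 f4e7d2 f4e8d2 706d69 8d8885 888282 777370 f4e8d1 f4e7cf
305 a99885 aa9a88 aa9984 b9a48d 58514f 58544f 5e5955 776c67 f4e7d0 f4ead3
308 a89e8f ab9f90 aca397 574033 59534e 5d5954 5e5756 6a5144 f7f6f2 f6f6f0
311 90887f 918a81 847c71 563e32 724d3a 685040 6b4739 71513f 968d81 a39d94
314 aea69d ece6de cbc2b4 523f34 5b402f 5d3f32 614331 634537 f7f3ec f6f3eb
317 f6f3eb f6f2ea bbb3a7 888072 5f4a3e 5a4234 61483a 7d6958 f6f2ea f6f2eb
320 f5f2ea aaa699 837c71 817a6e 877f74 988e80 91897b 796b5d f6f2eb f5f2eb
323 b1aba0 aca69b 746859 857d70 8f867a 968f81 9e9586 7f6a5b f6f3eb f6f3eb
326 dbd3c7 ada79b 735641 887f72 888074 90897d 80766c c3b3a5 f6f3eb f6f2ea
329 f7f3eb f7f3ec 8a8075 7d5f44 886d50 8d6c49 8f6847 e7e1d7 f7f3eb e4e1d9
332 f7f3eb f7f3ec ede8df 958d83 6f5e54 735f53 dfd9c9 e7e1d7 d6cec0 e4dfd5
335 f7f3ec f8f4ed f6f3eb e5e0d5 e7e2d9 e5e0d6 e7e2d9 f7f3ec a19b91 9e9a92
338 f7f4ec f7f3eb f7f4ec f6f3ec f7f4ec f7f3ec f7f4ec cac3b7 89847b 8e8a82
```

The bottle stands upright in the tray: cap rows 298–307, brown body with a label down to row 332. The green bottle, right cap and bystanders show no shift. Handing in.

```bash
python3 -c "
from rig import r
print(r.sign_off())"
```

```text
the job is handed in; nothing more can be done
None
```

The job is handed in (verdict not shown): the amber bottle from the left carrier stands upright in the tray, its cap is right way up on the worktop, and the final camera check showed the right cap, green-label bottle, jar and timer unmoved.

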